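Lids on and pattern tile up for decorating

TASK

Get the bench ready for decorating: set each of the two lids on the pot it belongs to, so that it drops into the mouth and sits seated and level all round, and take the tall relief tile out of the rack and lean it upright against a long side of the firebrick, relief side out, so the painter can copy it. Biscuit-fired ware chips easily, so put everything down gently without dropping or forcing it, and leave the pots, the other tiles and everything else on the bench where they stand.

Things in the scene. Friction and masses are not known exactly. Their poses are not given: they have to be found in the camera images.
- jar: Open round biscuit-fired jar, off-white, loose, 0.7 kg, standing upright. Origin: centre of its underside, z up. 115 mm high, foot 92 mm across, belly 136 mm across at 58 mm height, neck 116 mm across outside, wall 6 mm. The round mouth is 103 mm across inside.
- jar_rim (a point): Centre of the jar's mouth at the height of the rim's top face, 115 mm above the jar's origin. Axes as the jar's.
- jar_lid: Round off-white lid of the jar, loose, 0.24 kg, lying right way up. Origin: centre of its underside, z up. Upwards: a boss 92 mm across, 10 mm deep (drops into the mouth, about 5 mm to spare all round), a disc 124 mm across, 9 mm thick, that rests on the rim (it swells to 23 mm height near the middle), a neck 20 mm across, a knob 32 mm across from 34 to 52 mm above the origin.
- jar_lid_seat (a point): Centre of the underside of the round lid's disc, 10 mm above the lid's origin; it lies at jar_rim when the lid is seated.
- jar_lid_knob (a point): Grip point: centre of the round lid's knob 44 mm above the lid's origin (the knob is 32 mm across there, and can be pinched at any yaw).
- box: Open rectangular biscuit-fired box, off-white, loose, 0.65 kg, standing upright. Origin: centre of its underside, z up, y along its long side. Outside 100 mm (x) by 150 mm (y) by 65 mm high, wall 7 mm, mouth 86 by 136 mm.
- box_rim (a point): Centre of the box's mouth at the height of the rim's top face, 65 mm above the box's origin. Axes as the box's.
- box_lid: Rectangular off-white lid of the box, loose, 0.32 kg, lying right way up. Origin: centre of its underside, z up, y along its long side. Upwards: a boss 76 (x) by 126 (y) by 9 mm deep (5 mm to spare on each side in the mouth), a plate 104 by 154 by 9 mm that rests on the rim, a bar handle along x across the middle, 68 mm long, 14 mm thick (y), 36 to 50 mm above the origin. Fits either way round.
- box_lid_seat (a point): Centre of the underside of the rectangular lid's plate, 9 mm above the lid's origin; it lies at box_rim when the lid is seated.
- box_lid_handle (a point): Grip point: centre of the rectangular lid's bar handle, 43 mm above the lid's origin. Pinch it across its 14 mm thickness, closing along the lid's y.
- tile: Tall off-white pattern tile, loose, 0.29 kg: 9 mm thick (x), 90 mm wide (y), 170 mm high (z), standing nearly upright in any one of the rack's slots. Origin: centre of its bottom face, z up along the tile. Its +x face carries a raised flower in a frame (2 to 3 mm proud, 25 to 125 mm above the origin). The top 40 mm is plain: pinch it there from above, across the thickness.
- brick: Buff firebrick standing on its long edge, fixed: 64 mm deep (x), 230 mm long (y), 114 mm high. Origin: centre of its underside, z up. Its two long sides are the faces at x = +32 mm and x = -32 mm.
- rack: Wooden tile rack, fixed. Origin: centre of its underside, z up. Base board 125 mm (x) by 110 mm (y), 12 mm thick; three slots at x = -40, 0 and +40 mm, in each of which one tile stands on the board, its faces across x, between two pairs of 10 mm dowels that rise 55 mm above the board, with 2 mm to spare on either face.
- plain_tile_a: Low plain off-white tile standing in another slot of the rack: 9 mm thick (x), 90 mm wide, 100 mm high. Origin: centre of its bottom face. To be left alone.
- plain_tile_b: The second low plain tile, like plain_tile_a. To be left alone.
- bottle_a: Squeeze bottle of dark underglaze, 60 mm across, 180 mm high. Origin: centre of its underside. To be left alone.
- bottle_b: Squeeze bottle of green underglaze, 60 mm across, 190 mm high. Origin: centre of its underside. To be left alone.
- pot_a: Small closed sample pot, 40 mm across, 70 mm high. Origin: centre of its underside. To be left alone.
- pot_b: The second small closed sample pot, like pot_a. To be left alone.
- brush_vase: Honey-coloured vase holding brushes, 104 mm across, 115 mm high, the brushes reaching 255 mm. Origin: centre of its underside. To be left alone.
- brush: Paint brush lying on the bench, about 200 mm long along its x, 10 mm thick. Origin: on the bench under its middle. To be left alone.
Not all that is in view belongs to the job. Leave any pink look-alike of the box_lid alone.

How it is judged:
By the outcome, as a careful person would: the job done as asked, in the order asked, and still so for the second after the job is handed in, with the robot touching nothing.
It also fails if it takes over 72 s, if anything falls off the work surface, if the arm or the gripper's body presses on something with over 40 N, if the wrist force passes 120 N, or if a joint passes its speed limit or range.

ROBOT

A 6-joint arm with a two-finger parallel gripper is mounted at the origin on the work surface. World frame = base frame: x ahead of the robot, y to its left, z up, the work surface at z = 0. Lengths are in m, angles in rad, forces in N, time in s.
With the tool pointing down it reaches from about 0.2 to 0.875 m from the base axis. Payload 3.4 kg.
Tool frame: the origin (TCP) lies at the very end of the fingers, on their centre line; the grasp point (between the pads) lies 19 mm behind it; z points along the fingers, y is the line along which they close (so a half turn about z gives the same grasp; the last joint's range is limited). The gripper opens to 94 mm and grips with 3 to 60 N. Pads are 16 mm wide; open, the fingers measure 119 mm over their backs; the gripper's body (75 mm by 177 mm) begins 78 mm behind the grasp point.
Start: joints at [-1.26, 0.276, 1.505, -0, 1.361, -0.121], TCP at [0.241, -0.522, 0.205] pointing down, gripper open.
Joint ranges: [-2.89, 2.89], [-0.75, 2.08], [0.22, 2.7], [-1.18, 4.32], [0.11, 2.71], [-2.7, 2.7]. Speed limits (rad/s): [2.57, 2.57, 3.14, 3.14, 3.14, 3.14].

INTERFACE

Orientations are given as a unit quaternion [w, x, y, z].
In Python, from cell import read_state, read_camera, camera_model, finish_job, recognise, regions_of gives the robot as it stands.
- The arm moves only by the tool send_rows, never from a script. Its argument "moves" is a list of rows, each a list of 7 numbers: the shift along the tool's x, y, z scaled (see below), then the turn, a rotation vector about the tool's x, y, z scaled (see below), then the opening, from 0 (shut) to 1 (fully open). In form: [[tx, ty, tz, wx, wy, wz, jaw], ...]. A call has 1 to 12 rows; each row is the pose to reach, as a shift and turn from the pose commanded when the call began, along the tool's axes at that moment; what a row does not reach only later rows make up. The controller multiplies each number of a shift by 0.1 m and each number of a turn by 45 degrees. A row lasts 1/8 s, in which the tool goes at most 62.5 mm and 10.7 degrees, less where a joint would pass 70% of its speed; a pose out of reach is approached as far as the arm can. A call with a number of a shift or a turn outside -1 to 1 is refused whole. A call with a gripper value outside its range is refused whole. The fingers move at their own pace and stop on an object; the grip force is fixed at half the most. Time passes only in rows, so rows that repeat a pose let the fingers close. It gives the time, the measured TCP pose, the force, the opening and the grip force at its end, in the units of the state.
- read_state(): the state, without advancing time (a new reading comes with each control period).
- read_camera(name): name is "scene" or "side" or "wrist"; returns (picture, depth): 400x640x3 uint8, red, green, blue; 400x640 float32, m along the optical axis (not along the pixel's ray), 0 where there is no reading.
- camera_model(name): a dict with "vertical_fov" (degrees; the focal length in pixels is half the picture's height over the tangent of half this angle, whatever the lens; pixels are square), "cx", "cy" (the principal point, pixels), "R" (3x3) and "t" (3): a world point X has camera coordinates R X + t. Camera axes: x right, y down, z forward; pixel columns grow to the right and rows downward; lengths in m; the calibration is good to about 2 mm. A picture is of the moment at which its call begins: read the wrist's pose just before it. camera_model takes no time and is no camera call; for the wrist camera it gives the pose at the moment of the call.
- finish_job(): hands the job in; it is judged then, once.
Trained networks look in the newest picture that a camera, given by its name, has taken for a name from the list of things; names that differ only in an ending like _2 or _b are one class to them, and where a whole thing is asked for, a point or a joint stands for the part that bears it (a point fixed in the world has none). Each returns a list of dicts, best first, with "p" (0 to 1); they miss things now and then, are a little off and sometimes report something else, mostly with a low value. They report only what shows in the picture. A call takes as long as a camera call. They do not tell look-alikes from the thing itself.
- recognise(camera, target): "location" ([x, y, z] in m, in world coordinates, good to about 4 mm: the middle of the surface that is visible of it).
- regions_of(camera, target): "region" (400x640 bool, what is visible of it).
The state is a dict: "time": time; "joint_positions": joint angles; "qd": joint speeds; "tau": joint torques, N m; "ee_pos": TCP position; "orientation": TCP orientation; "wrist_force": force on the tool from outside, world axes, zero at the start; "wrist_torque": the same for the moment, N m; "grip_width": finger opening in m; "gripper_force": force on a finger pad.
Only numpy, scipy, OpenCV 4.12 (cv2) and the standard library are available. Lean on these libraries where they do the work, as an engineer would, in place of code of your own. Each camera call takes 0.05 s, during which the arm holds its last target. There are 200 camera calls.

## Working session

There is one attempt and no reset: what is moved stays moved. The work goes in short steps, Python scripts to look and compute and a tool call to move; the robot and the scene stay as the last step left them, time stands still between calls to the robot, and variables do not carry over. Pictures are saved under pics/ and viewed, at most 10 in all, crops included, and the job is handed in when it is done.

Besides the shell and the picture viewer there is one more tool, called after ">>>" as a command line: name --pt "numbers of a row" for each row, then --argument value for the rest. send_rows: Moves the arm, as the interface text tells. Shifts and turns lie within -1 to 1; 1 stands for 0.1 m of shift or 45 degrees of turn. Its arguments: {"type":"object","properties":{"moves":{"type":"array"}},"required":["moves"]}

```bash
ls; mkdir -p pics; cat > h.py <<'E'
import numpy as np,cv2
from cell import *
def cloud(name,d,m=None):
    m=m or camera_model(name); f=200/np.tan(np.radians(m["vertical_fov"])/2)
    v,u=np.mgrid[:400,:640]
    P=np.stack([(u-m["cx"])/f*d,(v-m["cy"])/f*d,d],-1)
    W=(P-np.array(m["t"]))@np.array(m["R"]); W[d<=0]=np.nan
    return W
def grab(name):
    m=camera_model(name); p,d=read_camera(name); return p,cloud(name,d,m)
E
python3 - <<'E'
from h import *
s=read_state();print(s["time"],s["ee_pos"],s["orientation"])
ims=[]
for c in ["scene","side"]:
    p,W=grab(c);np.save(f"{c}_W.npy",W);np.save(f"{c}_p.npy",p);cv2.imwrite(f"pics/{c}0.png",p[:,:,::-1])
    for t in ["jar","jar_lid","box","box_lid","tile","brick","rack","brush_vase","bottle_a","pot_a","brush","plain_tile_a"]:
        print(c,t,[(np.round(r["location"],3).tolist(),round(r["p"],2)) for r in recognise(c,t)][:4])
print(camera_model("wrist"),read_state()["time"])
E
```

```text
pics
0.0 [ 0.24046868 -0.52170416  0.20463013] [-8.73924771e-04  9.76784349e-01  2.14223169e-01 -7.90267490e-05]
scene jar [([0.43, -0.007, 0.07], 0.65), ([0.621, 0.269, 0.015], 0.43)]
scene jar_lid [([0.431, -0.008, 0.074], 0.75), ([0.621, -0.24, 0.023], 0.72)]
scene box [([0.673, -0.0, 0.019], 0.93)]
scene box_lid [([0.245, 0.372, 0.018], 0.69)]
scene tile [([0.5, -0.314, 0.126], 0.75)]
scene brick [([0.43, 0.342, 0.114], 0.65)]
scene rack [([0.459, -0.294, 0.014], 0.83)]
scene brush_vase [([0.585, 0.472, 0.08], 0.78), ([0.426, 0.341, 0.112], 0.71), ([0.455, -0.32, 0.082], 0.27)]
scene bottle_a [([0.764, -0.147, 0.115], 0.8), ([0.781, 0.169, 0.14], 0.77)]
scene pot_a [([0.553, -0.121, 0.056], 0.74), ([0.554, 0.135, 0.059], 0.49)]
scene brush [([0.377, -0.183, 0.007], 0.62), ([0.67, -0.002, 0.018], 0.21), ([0.624, 0.266, 0.016], 0.19)]
scene plain_tile_a [([0.454, -0.324, 0.083], 0.75), ([0.415, -0.316, 0.08], 0.65)]
side jar [([0.438, -0.013, 0.077], 0.93)]
side jar_lid [([0.617, -0.254, 0.021], 0.8), ([0.541, -0.145, 0.054], 0.5)]
side box [([0.676, 0.006, 0.029], 0.87), ([0.547, 
[... 456 characters left out ...]
)]
side bottle_a [([0.767, 0.13, 0.106], 0.74), ([0.749, -0.184, 0.117], 0.6), ([0.415, 0.26, 0.11], 0.31)]
side pot_a [([0.55, 0.112, 0.047], 0.84), ([0.677, 0.005, 0.029], 0.68), ([0.543, -0.142, 0.055], 0.66)]
side brush [([0.374, -0.161, 0.008], 0.64), ([0.679, 0.005, 0.029], 0.53)]
side plain_tile_a [([0.45, -0.347, 0.111], 0.77), ([0.412, -0.336, 0.102], 0.76)]
{'vertical_fov': 65.89792354321996, 'cx': 322.6972935867484, 'cy': 195.79436863517085, 'R': array([[ 4.18820870e-01, -9.08068852e-01,  1.95967814e-04],
       [-8.74564197e-01, -4.03309703e-01,  2.69218776e-01],
       [-2.44390149e-01, -1.12925828e-01, -9.63079027e-01]]), 't': array([-0.57589575, -0.02775293,  0.392426  ])} 1.3
```

View pics/scene0.png

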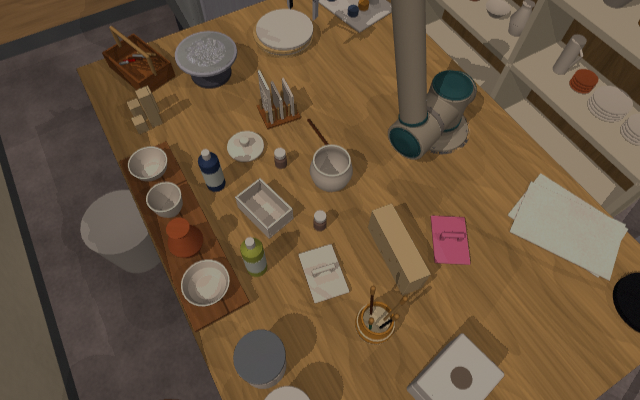

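View pics/side0.png

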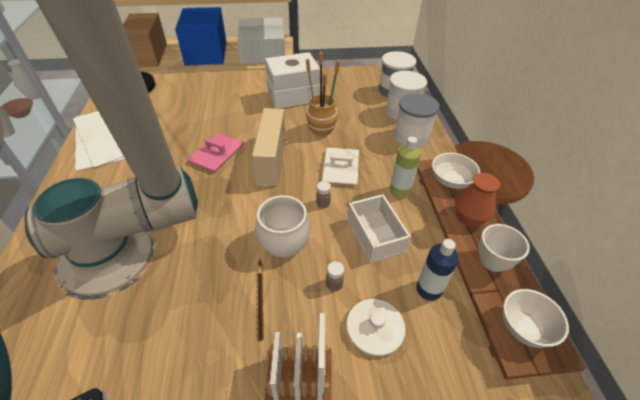

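The scene picture shows the jar at (331,167), the box at (264,207), the round lid at (245,146), the white box lid at (323,272), and a pink look-alike at (451,240). It also shows the brick at (400,247) and the rack at (279,100), with the tall tile on its +x side. The two cameras disagree by 1–2 cm in places, so I'm checking the lens data and the plane fits.

```bash
python3 - <<'E'
from h import *
for c in ["scene","side"]:
    m=camera_model(c);W=np.load(f"{c}_W.npy");p=np.load(f"{c}_p.npy")
    print(c,{k:np.round(v,3).tolist() if k!="R" else '' for k,v in m.items()}, "cam pos",np.round(-np.array(m["R"]).T@m["t"],3))
    def sel(x0,x1,y0,y1,z0,z1):
        k=(W[...,0]>x0)&(W[...,0]<x1)&(W[...,1]>y0)&(W[...,1]<y1)&(W[...,2]>z0)&(W[...,2]<z1);return W[k]
    for reg in [(.3,.35,-.1,.1),(.6,.7,-.15,-.1),(.5,.55,.15,.25),(.3,.36,.3,.4),(.68,.72,.2,.35)]:
        q=sel(*reg,-.05,.05); print("table",reg,np.round(np.nanmedian(q[:,2]),4),len(q))
    def rep(n,q):
        (cx,cy),(a,b),t=cv2.minAreaRect(q[:,:2].astype(np.float32)*1000)
        print(n,len(q),"z med",np.round(np.median(q[:,2]),4),"rect",np.round([cx,cy,a,b,t],1),"ext",np.round(q.min(0),3),np.round(q.max(0),3))
    rep("brick top",sel(.3,.55,.15,.45,.104,.122))
    rep("jar rim",sel(.33,.53,-.11,.09,.108,.122))
    rep("box rim",sel(.57,.78,-.11,.11,.056,.072))
    rep("boxlid plate",sel(.5,.73,.15,.36,.009,.03))
    rep("boxlid handle",sel(.5,.73,.15,.36,.038,.06))
    rep("jarlid knob",sel(.53,.7,-.34,-.18,.04,.06))
    rep("jarlid disc",sel(.53,.7,-.34,-.16,.010,.03))
    rep("tile top",sel(.42,.58,-.42,-.2,.16,.2))
    rep("tile band",sel(.42,.58,-.42,-.2,.125,.2))
    rep("plain tops",sel(.35,.48,-.42,-.2,.105,.12))
E
```

```text
scene {'vertical_fov': 47.834, 'cx': 317.506, 'cy': 193.229, 'R': '', 't': [0.415, -0.233, 1.579]} cam pos [0.873 0.634 1.247]
table (0.3, 0.35, -0.1, 0.1) 0.0001 639
table (0.6, 0.7, -0.15, -0.1) 0.0003 329
table (0.5, 0.55, 0.15, 0.25) -0.0001 504
table (0.3, 0.36, 0.3, 0.4) 0.0004 425
table (0.68, 0.72, 0.2, 0.35) 0.0002 743
brick top 1886 z med 0.1137 rect [425.3 349.5 292.7 133.8  62. ] ext [0.365 0.206 0.104] [0.55  0.45  0.121]
jar rim 261 z med 0.114 rect [435.4   2.  116.2 112.8  57. ] ext [ 0.378 -0.056  0.108] [0.494 0.06  0.122]
box rim 443 z med 0.0638 rect [672.3   2.2 101.9 153.2  13.1] ext [ 0.608 -0.083  0.056] [0.737 0.085 0.071]
boxlid plate 1728 z med 0.0179 rect [619.7 264.7 154.1 104.3  77.9] ext [0.553 0.182 0.009] [0.685 0.349 0.029]
boxlid handle 129 z med 0.0484 rect [620.  264.8  15.5  66.7  77.7] ext [0.587 0.252 0.038] [0.653 0.278 0.055]
jarlid knob 74 z med 0.0507 rect [ 616.7 -245.8   33.7   26.4   60.9] ext [ 0.602 -0.263  0.04 ] [ 0.633 -0.229  0.058]
jarlid disc 816 z med 0.0202 rect [ 620.7 -253.6  121.7  139.2   16.5] ext [ 0.557 -0.309  0.01 ] [ 
[... 1153 characters left out ...]
dle 124 z med 0.049 rect [619.9 263.4  17.3  66.1  78.5] ext [0.588 0.251 0.038] [0.652 0.274 0.055]
jarlid knob 207 z med 0.0523 rect [ 618.5 -246.9   30.3   29.9   10.6] ext [ 0.603 -0.263  0.041] [ 0.634 -0.232  0.056]
jarlid disc 2400 z med 0.0212 rect [ 618.7 -246.8  122.4  122.2   25. ] ext [ 0.557 -0.308  0.012] [ 0.68  -0.185  0.027]
tile top 357 z med 0.1829 rect [ 490.4 -332.7   90.3    9.    83.3] ext [ 0.481 -0.378  0.16 ] [ 0.5   -0.288  0.186]
tile band 422 z med 0.1826 rect [ 491.3 -332.8   90.3   10.3   82.9] ext [ 0.481 -0.378  0.125] [ 0.5   -0.288  0.186]
plain tops 592 z med 0.1129 rect [ 430.7 -329.3   89.8   49.3   82.8] ext [ 0.402 -0.377  0.105] [ 0.46  -0.282  0.117]
```

The two cameras now agree within 1–2 mm, and every size matches what was given. I'm moving above the round lid's knob at (0.618, -0.247).

>>> send_rows --pt "0 0 -0.5 0 0 0 1" --pt "0.9 -0.18 -0.5 0 0 0 0.7" --pt "0.9 -0.18 -0.5 0 0 0 0.7"

```text
time: 1.68
ee_pos: [0.3164, -0.4672, 0.2564]
orientation: [0.001, 0.977, 0.214, 0.001]
wrist_force: [0.1, -0.8, -0.6]
grip_width: 0.0774
gripper_force: 0.0
```

>>> send_rows --pt "0.5 -0.1 0 0 0 0 0.7" --pt "1 -0.2 0 0 0 0 0.7"

```text
time: 1.92
ee_pos: [0.3983, -0.4074, 0.2556]
orientation: [0.0, 0.977, 0.214, 0.0]
wrist_force: [0.7, 0.1, -0.1]
grip_width: 0.0661
gripper_force: 0.0
```

>>> send_rows --pt "0.5 -0.1 0 0 0 0 0.7" --pt "1 -0.2 0 0 0 0 0.7"

```text
time: 2.17
ee_pos: [0.481, -0.3472, 0.2556]
orientation: [0.0, 0.977, 0.214, 0.0]
wrist_force: [-0.0, -0.3, -0.3]
grip_width: 0.0658
gripper_force: 0.0
```

>>> send_rows --pt "0.5 -0.1 0 0 0 0 0.7" --pt "1 -0.2 0 0 0 0 0.7"

```text
time: 2.42
ee_pos: [0.5635, -0.2871, 0.2555]
orientation: [0.0, 0.977, 0.214, 0.0]
wrist_force: [0.8, -0.3, -0.3]
grip_width: 0.0657
gripper_force: 0.0
```

>>> send_rows --pt "0.3 -0.06 0 0 0 0 0.7" --pt "0.65 -0.13 0 0 0 0 0.7" --pt "0.65 -0.13 0.5 0 0 0 0.7" --pt "0.65 -0.13 0.8 0 0 0 0.7" --pt "0.65 -0.13 0.8 0 0 0 0.7"

```text
time: 3.05
ee_pos: [0.6142, -0.2482, 0.1726]
orientation: [-0.002, 0.977, 0.214, -0.002]
wrist_force: [0.2, -0.8, 0.7]
grip_width: 0.0658
gripper_force: 0.0
```

```bash
cat >> h.py <<'E'
from scipy.spatial.transform import Rotation as Ro
def tool():
    s=read_state(); w,x,y,z=s["orientation"]
    return s,Ro.from_quat([x,y,z,w])
def down(yaw,tilt=0,axis=(1,0,0)):
    "tool y at world angle yaw (deg), pointing down; then world rotation tilt about axis"
    a=np.radians(yaw); y=np.array([np.cos(a),np.sin(a),0]); z=np.array([0,0,-1.])
    R=Ro.from_matrix(np.stack([np.cross(y,z),y,z],1))
    return Ro.from_rotvec(np.radians(tilt)*np.array(axis,float))*R
def go(pos,R=None):
    s,C=tool(); R=R or C
    d=C.inv().apply(np.array(pos)-s["ee_pos"])/.1; w=(C.inv()*R).as_rotvec(degrees=True)/45
    y=C.apply([0,1,0]); print("t",round(s["time"],2),"pos",np.round(s["ee_pos"],4),"yaw_y",np.round(np.degrees(np.arctan2(y[1],y[0])),2),"| shift",np.round(d,3),"turn",np.round(w,3),"| F",np.round(s["wrist_force"],1),"w",round(s["grip_width"],4),"gf",round(s["gripper_force"],1))
E
python3 - <<'E'
from h import *
go([.618,-.247,.028])
p,W=grab("wrist"); 
k=(W[...,2]>.045)&(W[...,2]<.058)&(np.hypot(W[...,0]-.618,W[...,1]+.247)<.03)
q=W[k];(c,r)=cv2.minEnclosingCircle(q[:,:2].astype(np.float32)*1000);print("knob",len(q),c,r,np.median(q[:,2]))
W=np.load("scene_W.npy");p=np.load("scene_p.npy");S=np.load("side_W.npy")
im=cv2.resize(p[60:130,240:310],None,fx=7,fy=7,interpolation=cv2.INTER_CUBIC);im2=cv2.resize(np.load("side_p.npy")[310:380,260:340],None,fx=7,fy=7)
cv2.imwrite("pics/tile.png",im[:,:,::-1])
def sel(W,x0,x1,y0,y1,z0,z1):
    k=(W[...,0]>x0)&(W[...,0]<x1)&(W[...,1]>y0)&(W[...,1]<y1)&(W[...,2]>z0)&(W[...,2]<z1);return W[k]
for n,A in(("scene",W),("side",S)):
    q=sel(A,.3,.505,.15,.47,.109,.119)
    u=q[:,:2]*1000
    for th in(20,):
        pass
    g=np.zeros((400,300),np.uint8); ij=((u-[300,150])).astype(int); g[ij[:,1].clip(0,399),ij[:,0].clip(0,299)]=255
    g=cv2.morphologyEx(g,cv2.MORPH_CLOSE,np.ones((9,9)));g=cv2.morphologyEx(g,cv2.MORPH_OPEN,np.ones((25,25)))
    cs,_=cv2.findContours(g,0,2);c=max(cs,key=cv2.contourArea);(x,y),(a,b),t=cv2.minAreaRect(c);print(n,"brick",x+300,y+150,a,b,t)
    q=sel(A,.4,.75,.32,.65,.13,.27);print("vase tops",q.min(0),q.max(0)); 
    q=sel(A,.4,.75,.36,.65,.09,.12);print("vase rim",q.min(0),q.max(0))
    for b in((.7,.83,-.22,-.07),(.7,.83,.08,.23)):
        q=sel(A,*b,.1,.2);print("bottle",q.min(0).round(3),q.max(0).round(3))
E
```

```text
t 3.05 pos [ 0.6142 -0.2482  0.1726] yaw_y -65.25 | shift [0.045 0.012 1.446] turn [0. 0. 0.] | F [ 0.2 -0.8  0.7] w 0.0658 gf 0.0
knob 755 (620.0377197265625, -247.14199829101562) 15.897969245910645 0.05248962235063671
scene brick 410.8621520996094 322.7548522949219 229.42181396484375 65.95281219482422 81.77328491210938
vase tops [0.42044545 0.41403627 0.1300137 ] [0.63454955 0.64994251 0.2607023 ]
vase rim [0.40004011 0.36041008 0.09005124] [0.6251665  0.64934717 0.11991147]
bottle [ 0.732 -0.192  0.1  ] [ 0.791 -0.134  0.185]
bottle [0.746 0.123 0.1  ] [0.805 0.182 0.194]
side brick 412.0359344482422 322.38140869140625 234.24069213867188 64.76050567626953 81.6561050415039
vase tops [0.42430342 0.41188768 0.13008076] [0.63598674 0.64996511 0.25943721]
vase rim [0.40008389 0.36022816 0.09002828] [0.62620519 0.64714398 0.11998055]
bottle [ 0.732 -0.198  0.1  ] [ 0.79  -0.139  0.183]
bottle [0.745 0.119 0.1  ] [0.806 0.173 0.194]
```

View pics/tile.png

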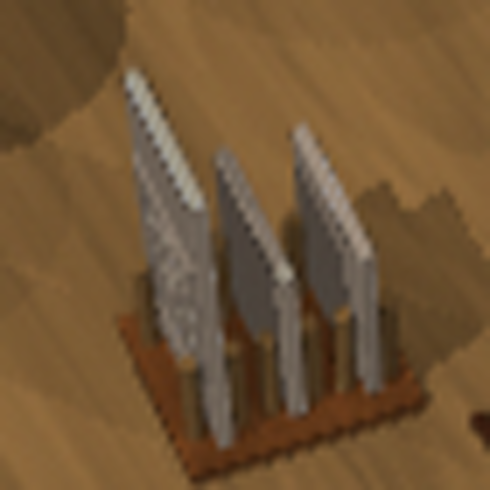

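>>> send_rows --pt "0.05 0.01 0.5 0 0 0 0.7" --pt "0.05 0.01 0.9 0 0 0 0.7" --pt "0.05 0.01 1 0 0 0 0.7" --pt "0.05 0.01 1 0 0 0 0.7"

```text
time: 3.6
ee_pos: [0.6217, -0.2487, 0.0769]
orientation: [0.001, 0.977, 0.214, 0.001]
wrist_force: [-1.5, -0.5, 0.1]
grip_width: 0.0658
gripper_force: 0.0
```

```bash
python3 - <<'E'
from h import *
go([.619,-.247,.028])
E
```

```text
t 3.6 pos [ 0.6217 -0.2487  0.0769] yaw_y -65.27 | shift [-0.018 -0.028  0.489] turn [0. 0. 0.] | F [-1.5 -0.5  0.1] w 0.0658 gf 0.0
```

The crop shows flower texture on the tall tile's +x face, at about (170,260). So it goes on the brick's +x side with no flip. Now I'm descending and gripping the knob.

>>> send_rows --pt "-0.02 -0.02 0.25 0 0 0 0.7" --pt "-0.02 -0.02 0.4 0 0 0 0.7" --pt "-0.02 -0.02 0.49 0 0 0 0.7" --pt "-0.02 -0.02 0.49 0 0 0 0.7" --pt "-0.02 -0.02 0.49 0 0 0 0" --pt "-0.02 -0.02 0.49 0 0 0 0" --pt "-0.02 -0.02 0.49 0 0 0 0" --pt "-0.02 -0.02 0.49 0 0 0 0"

```text
time: 4.6
ee_pos: [0.6182, -0.2471, 0.0267]
orientation: [0.0, 0.977, 0.214, 0.0]
wrist_force: [0.7, 0.1, 1.3]
grip_width: 0.0316
gripper_force: 30.0
```

```bash
python3 - <<'E'
from h import *
go([.619,-.247,.028])
E
```

```text
t 4.6 pos [ 0.6182 -0.2471  0.0267] yaw_y -65.26 | shift [ 0.007  0.002 -0.013] turn [0. 0. 0.] | F [0.7 0.1 1.3] w 0.0316 gf 30.0
```

>>> send_rows --pt "0 0 -0.1 0 0 0 0" --pt "0 0 -0.4 0 0 0 0" --pt "0 0 -0.8 0 0 0 0" --pt "0 0 -1 0 0 0 0"

```text
time: 5.1
ee_pos: [0.619, -0.2475, 0.1292]
orientation: [0.001, 0.977, 0.214, 0.001]
wrist_force: [-0.4, -0.1, -2.8]
grip_width: 0.0315
gripper_force: 30.0
```

>>> send_rows --pt "0 -0.2 -0.4 0 0 0 0" --pt "-0.1 -0.5 -0.5 0 0 0 0" --pt "-0.2 -1 -0.5 0 0 0 0"

```text
time: 5.48
ee_pos: [0.5588, -0.165, 0.1779]
orientation: [0.001, 0.977, 0.214, 0.001]
wrist_force: [0.4, 0.5, -2.8]
grip_width: 0.0314
gripper_force: 30.0
```

>>> send_rows --pt "-0.1 -0.5 0 0 0 0 0" --pt "-0.2 -1 0 0 0 0 0"

```text
time: 5.72
ee_pos: [0.4967, -0.0808, 0.1767]
orientation: [-0.0, 0.977, 0.214, 0.0]
wrist_force: [0.5, 0.2, -2.1]
grip_width: 0.0316
gripper_force: 30.0
```

>>> send_rows --pt "-0.1 -0.4 0 0 0 0 0" --pt "-0.15 -0.8 0 0 0 0 0" --pt "-0.22 -1 0 0 0 0 0" --pt "-0.22 -1 0 0 0 0 0" --pt "-0.22 -1 0 0 0 0 0"

```text
time: 6.35
ee_pos: [0.4376, -0.0015, 0.1768]
orientation: [0.001, 0.977, 0.214, 0.001]
wrist_force: [0.6, 0.6, -2.6]
grip_width: 0.031
gripper_force: 30.0
```

```bash
python3 - <<'E'
from h import *
go([.4358,.001,.133])
for c in("scene","side"):
    p,W=grab(c)
    k=(np.hypot(W[...,0]-.4358,W[...,1]-.001)<.09)&(W[...,2]>.12)&(W[...,2]<.178)
    q=W[k];(x,r)=cv2.minEnclosingCircle(q[:,:2].astype(np.float32)*1000);print(c,len(q),x,r,np.median(q[:,2]),q[:,2].min())
    cv2.imwrite(f"pics/{c}1.png",p[100:250,200:420,::-1])
E
```

```text
t 6.35 pos [ 0.4376 -0.0015  0.1768] yaw_y -65.28 | shift [-0.006 -0.031  0.438] turn [0. 0. 0.] | F [ 0.6  0.6 -2.6] w 0.031 gf 30.0
scene 848 (436.55255126953125, -0.7155793905258179) 63.210289001464844 0.17027560606892816 0.12068965914423224
side 1437 (437.7087097167969, -1.4879705905914307) 62.73711013793945 0.17103273613168715 0.1618708447371388
```

>>> send_rows --pt "0 -0.02 0.15 0 0 0 0" --pt "0 -0.02 0.28 0 0 0 0" --pt "0 -0.02 0.33 0 0 0 0" --pt "0 -0.02 0.36 0 0 0 0" --pt "0 -0.02 0.39 0 0 0 0" --pt "0 -0.02 0.41 0 0 0 0" --pt "0 -0.02 0.42 0 0 0 0" --pt "0 -0.02 0.43 0 0 0 0" --pt "0 -0.02 0.43 0 0 0 0"

```text
time: 7.58
ee_pos: [0.4354, 0.0013, 0.1335]
orientation: [0.0, 0.977, 0.214, 0.0]
wrist_force: [-0.3, 0.3, -3.5]
grip_width: 0.0314
gripper_force: 30.0
```

```bash
python3 - <<'E'
from h import *
go([.4358,.001,.1317])
E
```

```text
t 7.58 pos [0.4354 0.0013 0.1335] yaw_y -65.26 | shift [0.002 0.005 0.018] turn [0. 0. 0.] | F [-0.3  0.3 -3.5] w 0.0314 gf 30.0
```

>>> send_rows --pt "0 0 0.005 0 0 0 0" --pt "0 0 0.01 0 0 0 0" --pt "0 0 0.015 0 0 0 0"

```text
time: 7.95
ee_pos: [0.4354, 0.0013, 0.1319]
orientation: [0.0, 0.977, 0.214, 0.0]
wrist_force: [-0.8, -0.3, -3.0]
grip_width: 0.0315
gripper_force: 30.0
```

>>> send_rows --pt "0 0 0.005 0 0 0 0" --pt "0 0 0.01 0 0 0 0"

```text
time: 8.2
ee_pos: [0.4354, 0.0013, 0.1316]
orientation: [0.0, 0.977, 0.214, 0.0]
wrist_force: [-1.9, -0.5, 6.1]
grip_width: 0.0313
gripper_force: 30.0
```

Contact is gentle at the seated height, so I'm releasing and rising.

>>> send_rows --pt "0 0 0 0 0 0 0.45" --pt "0 0 0 0 0 0 0.6" --pt "0 0 0 0 0 0 0.6" --pt "0 0 -0.3 0 0 0 0.6" --pt "0 0 -0.9 0 0 0 0.6" --pt "0 0 -1 0 0 0 0.6"

```text
time: 8.95
ee_pos: [0.438, 0.001, 0.2346]
orientation: [0.001, 0.977, 0.214, 0.004]
wrist_force: [0.0, -0.2, 0.3]
grip_width: 0.0561
gripper_force: 0.0
```

```bash
python3 - <<'E'
from h import *
for c in("scene","side"):
    p,W=grab(c)
    k=(np.hypot(W[...,0]-.4358,W[...,1]-.001)<.058)&(np.hypot(W[...,0]-.4358,W[...,1]-.001)>.047)&(W[...,2]>.115)&(W[...,2]<.135)
    q=W[k];A=np.c_[q[:,:2]-[.4358,.001],np.ones(len(q))];print(c,"disc plane",np.linalg.lstsq(A,q[:,2],rcond=None)[0].round(4))
    k=(np.hypot(W[...,0]-.4358,W[...,1]-.001)<.09)&(W[...,2]>.116)&(W[...,2]<.165)
    q=W[k];(x,r)=cv2.minEnclosingCircle(q[:,:2].astype(np.float32)*1000);print(x,r,q[:,2].max())
go([.620,.2635,.15],down(-102))
go([.620,.2635,.3],down(78))
E
```

```text
scene disc plane [-0.0028 -0.0044  0.1244]
(435.6869812011719, 2.2817957401275635) 62.75883483886719 0.16192189777975094
side disc plane [-0.0005  0.0042  0.1254]
(436.4674072265625, 1.4244259595870972) 62.67898941040039 0.16051863555678014
t 9.05 pos [0.4361 0.0012 0.2319] yaw_y -65.26 | shift [ 2.766 -1.614  0.822] turn [ 0.001 -0.003  0.817] | F [-0.1  0.9 -0.2] w 0.0565 gf 0.0
t 9.05 pos [0.4361 0.0012 0.2319] yaw_y -65.26 | shift [ 2.769 -1.611 -0.678] turn [ 4.000e-03  1.000e-03 -3.183e+00] | F [-0.1  0.9 -0.2] w 0.0565 gf 0.0
```

The jar lid is seated and level: the disc top is at 124–125 mm with tilt under 0.3°. Next I'm moving to the white box lid.

>>> send_rows --pt "0.45 -0.27 0 0 0 0 0.6" --pt "0.92 -0.54 0 0 0 0 0.6"

```text
time: 9.3
ee_pos: [0.4958, 0.0893, 0.2291]
orientation: [-0.0, 0.977, 0.213, -0.002]
wrist_force: [0.4, -0.7, 0.3]
grip_width: 0.0561
gripper_force: 0.0
```

>>> send_rows --pt "0.45 -0.27 0 0 0 0 0.6" --pt "0.92 -0.54 0 0 0 0 0.6"

```text
time: 9.55
ee_pos: [0.5569, 0.1775, 0.2283]
orientation: [0.0, 0.977, 0.214, -0.002]
wrist_force: [0.9, -1.0, 0.1]
grip_width: 0.0563
gripper_force: 0.0
```

>>> send_rows --pt "0.45 -0.27 0 0 0 0.2 0.6" --pt "0.92 -0.53 0 0 0 0.4 0.6" --pt "0.92 -0.53 0.2 0 0 0.6 0.6" --pt "0.92 -0.53 0.5 0 0 0.82 0.6" --pt "0.92 -0.53 0.8 0 0 0.82 0.6" --pt "0.92 -0.53 0.8 0 0 0.82 0.6" --pt "0.92 -0.53 0.8 0 0 0.82 0.6"

```text
time: 10.42
ee_pos: [0.6187, 0.263, 0.1507]
orientation: [0.0, 0.994, -0.106, -0.0]
wrist_force: [0.9, 0.1, 0.5]
grip_width: 0.0564
gripper_force: 0.0
```

```bash
python3 - <<'E'
from h import *
p,W=grab("wrist")
k=(W[...,2]>.042)&(W[...,2]<.058)&(np.hypot(W[...,0]-.62,W[...,1]-.2645)<.06)
q=W[k];print(len(q),cv2.minAreaRect(q[:,:2].astype(np.float32)*1000),np.median(q[:,2]))
k=(W[...,2]>.009)&(W[...,2]<.03)&(np.hypot(W[...,0]-.62,W[...,1]-.2645)<.11)
q=W[k];print(len(q),cv2.minAreaRect(q[:,:2].astype(np.float32)*1000),np.median(q[:,2]))
go([.620,.2643,.0245],down(-102))
E
```

```text
1001 ((622.12109375, 263.9014587402344), (13.93826961517334, 66.59173583984375), 78.41458892822266) 0.050214415971836776
12886 ((621.35888671875, 264.13995361328125), (154.1508331298828, 104.07720947265625), 78.26964569091797) 0.01868978953047248
t 10.47 pos [0.6192 0.2631 0.1516] yaw_y -102.16 | shift [ 0.004 -0.012  1.271] turn [-0.001 -0.001 -0.004] | F [-0.1 -0.1 -0.8] w 0.0562 gf 0.0
```

>>> send_rows --pt "0.01 -0.01 0.4 0 0 -0.01 0.6" --pt "0.01 -0.01 0.8 0 0 -0.01 0.6" --pt "0.01 -0.01 1 0 0 -0.01 0.6" --pt "0.01 -0.01 1 0 0 -0.01 0.6"

```text
time: 10.98
ee_pos: [0.6194, 0.2636, 0.0504]
orientation: [0.0, 0.995, -0.102, -0.001]
wrist_force: [0.8, 0.0, 0.2]
grip_width: 0.0563
gripper_force: 0.0
```

>>> send_rows --pt "0 0 0.15 0 0 0 0.6" --pt "0 0 0.25 0 0 0 0.6" --pt "0 0 0.26 0 0 0 0.6" --pt "0 0 0.26 0 0 0 0" --pt "0 0 0.26 0 0 0 0" --pt "0 0 0.26 0 0 0 0" --pt "0 0 0.26 0 0 0 0" --pt "0 0 0.26 0 0 0 0"

```text
time: 11.98
ee_pos: [0.62, 0.264, 0.0251]
orientation: [-0.0, 0.995, -0.102, 0.0]
wrist_force: [-0.6, 0.6, -0.7]
grip_width: 0.0135
gripper_force: 30.0
```

```bash
python3 - <<'E'
from h import *
go([.6725,.0025,.12],down(-76.5))
E
```

```text
t 11.97 pos [0.62   0.264  0.0251] yaw_y -101.72 | shift [ 1.045  2.453 -0.95 ] turn [-0.   -0.   -0.56] | F [-0.6  0.6 -0.7] w 0.0135 gf 30.0
```

>>> send_rows --pt "0 0 -0.1 0 0 0 0" --pt "0 0 -0.4 0 0 0 0" --pt "0 0 -0.8 0 0 0 0" --pt "0 0.2 -1 0 0 0 0"

```text
time: 12.48
ee_pos: [0.6169, 0.2448, 0.1272]
orientation: [-0.001, 0.995, -0.101, 0.002]
wrist_force: [0.5, -0.5, -3.4]
grip_width: 0.0138
gripper_force: 30.0
```

>>> send_rows --pt "0.05 0.3 -0.3 0 0 0 0" --pt "0.2 0.6 -0.4 0 0 0 0" --pt "0.3 0.9 -0.4 0 0 0 0"

```text
time: 12.85
ee_pos: [0.6269, 0.1475, 0.1658]
orientation: [0.0, 0.995, -0.102, 0.001]
wrist_force: [0.3, -0.6, -4.5]
grip_width: 0.0138
gripper_force: 30.0
```

>>> send_rows --pt "0.1 0.4 0 0 0 0 0" --pt "0.2 0.7 0 0 0 -0.15 0" --pt "0.4 0.9 0 0 0 -0.3 0" --pt "0.7 1 0 0 0 -0.45 0" --pt "0.74 1 0 0 0 -0.56 0" --pt "0.74 1 0 0 0 -0.56 0"

```text
time: 13.6
ee_pos: [0.678, 0.0355, 0.1639]
orientation: [0.0, 0.993, 0.116, -0.001]
wrist_force: [0.6, 0.5, -3.6]
grip_width: 0.014
gripper_force: 30.0
```

```bash
python3 - <<'E'
from h import *
go([.6725,.0025,.0811],down(-76.5))
p0=None
for c in("scene","side"):
    p,W=grab(c)
    k=(np.abs(W[...,0]-.66)<.11)&(np.abs(W[...,1]-.03)<.12)&(W[...,2]>.13)&(W[...,2]<.165)
    q=W[k];print(c,len(q),np.round(q.min(0),3),np.round(q.max(0),3),cv2.minAreaRect(q[:,:2].astype(np.float32)*1000),np.median(q[:,2]))
go([.6725,.0025,.0811],down(-76.5))
E
```

```text
t 13.6 pos [0.678  0.0355 0.1639] yaw_y -76.65 | shift [-0.127  0.308  0.828] turn [-0.     0.004 -0.003] | F [ 0.6  0.5 -3.6] w 0.014 gf 30.0
scene 1191 [ 0.61  -0.036  0.148] [0.76  0.15  0.165] ((710.289306640625, 47.931175231933594), (163.31375122070312, 163.6070556640625), 20.68512725830078) 0.15663177233136583
side 1637 [ 0.611 -0.05   0.151] [0.746 0.117 0.165] ((677.5888061523438, 35.29822540283203), (104.68122863769531, 155.64503479003906), 13.467229843139648) 0.15805488248549368
t 13.7 pos [0.6778 0.0365 0.1644] yaw_y -76.61 | shift [-0.129  0.319  0.833] turn [-0.     0.003 -0.002] | F [-0.7  1.4 -4.3] w 0.0142 gf 30.0
```

>>> send_rows --pt "-0.1 0.2 0 0 0 0 0" --pt "-0.13 0.31 0.1 0 0 0 0" --pt "-0.13 0.31 0.4 0 0 0 0" --pt "-0.13 0.31 0.6 0 0 0 0" --pt "-0.13 0.31 0.65 0 0 0 0" --pt "-0.13 0.31 0.65 0 0 0 0"

```text
time: 14.45
ee_pos: [0.6736, 0.0035, 0.0998]
orientation: [0.0, 0.993, 0.117, -0.0]
wrist_force: [-0.2, -0.3, -3.6]
grip_width: 0.0138
gripper_force: 30.0
```

```bash
python3 - <<'E'
from h import *
W=np.load("side_W.npy")
k=(np.abs(W[...,0]-.67)<.09)&(np.abs(W[...,1])<.1)&(W[...,2]>.058)&(W[...,2]<.071)
print(cv2.minAreaRect(W[k][:,:2].astype(np.float32)*1000))
p,W=grab("side")
k=(np.abs(W[...,0]-.67)<.09)&(np.abs(W[...,1])<.1)&(W[...,2]>.085)&(W[...,2]<.105)
q=W[k];print(len(q),cv2.minAreaRect(q[:,:2].astype(np.float32)*1000),np.median(q[:,2]))
go([.6725,.0025,.0811],down(-76.5))
E
```

```text
((672.8751831054688, 2.8753128051757812), (102.00982666015625, 152.2815704345703), 13.514854431152344)
1637 ((674.076171875, 3.5070648193359375), (104.30160522460938, 157.45797729492188), 13.576849937438965) 0.09367671059288815
t 14.5 pos [0.6742 0.0036 0.1006] yaw_y -76.53 | shift [-0.019  0.006  0.195] turn [ 0.001 -0.001 -0.001] | F [-0.  -0.1 -3.1] w 0.0138 gf 30.0
```

>>> send_rows --pt "-0.013 0.005 0.05 0 0 0 0" --pt "-0.013 0.005 0.09 0 0 0 0" --pt "-0.013 0.005 0.12 0 0 0 0" --pt "-0.013 0.005 0.14 0 0 0 0" --pt "-0.013 0.005 0.155 0 0 0 0" --pt "-0.013 0.005 0.165 0 0 0 0" --pt "-0.013 0.005 0.175 0 0 0 0" --pt "-0.013 0.005 0.175 0 0 0 0"

```text
time: 15.5
ee_pos: [0.6725, 0.0031, 0.0824]
orientation: [0.0, 0.993, 0.117, -0.0]
wrist_force: [1.0, 0.4, -3.6]
grip_width: 0.0142
gripper_force: 30.0
```

>>> send_rows --pt "0 0 0.005 0 0 0 0" --pt "0 0 0.01 0 0 0 0" --pt "0 0 0.01 0 0 0 0"

```text
time: 15.88
ee_pos: [0.6725, 0.0031, 0.0814]
orientation: [0.0, 0.993, 0.117, 0.0]
wrist_force: [0.5, 0.5, -3.5]
grip_width: 0.0137
gripper_force: 30.0
```

>>> send_rows --pt "0 0 0.004 0 0 0 0" --pt "0 0 0.008 0 0 0 0"

```text
time: 16.12
ee_pos: [0.6726, 0.0031, 0.0811]
orientation: [0.0, 0.993, 0.117, 0.0]
wrist_force: [0.0, 0.9, -0.7]
grip_width: 0.0139
gripper_force: 30.0
```

```bash
python3 - <<'E'
from h import *
go([.6725,.0031,.0806])
E
```

```text
t 16.12 pos [0.6726 0.0031 0.0811] yaw_y -76.51 | shift [-0.001 -0.     0.005] turn [0. 0. 0.] | F [ 0.   0.9 -0.7] w 0.0139 gf 30.0
```

>>> send_rows --pt "0 0 0.004 0 0 0 0" --pt "0 0 0.004 0 0 0 0.3" --pt "0 0 0.004 0 0 0 0.6" --pt "0 0 0.004 0 0 0 0.6" --pt "0 0 -0.3 0 0 0 0.6" --pt "0 0 -0.9 0 0 0 0.6" --pt "0 0 -1 0 0 0 0.6"

```text
time: 17.0
ee_pos: [0.6754, 0.0028, 0.1858]
orientation: [0.001, 0.993, 0.117, 0.005]
wrist_force: [-0.2, 0.0, -0.4]
grip_width: 0.0567
gripper_force: 0.0
```

>>> send_rows --pt "0 0 -0.5 0 0 0 0.6" --pt "0 0 -1 0 0 0 0.6" --pt "0 0 -1 0 0 0 0.6"

```text
time: 17.38
ee_pos: [0.6745, 0.003, 0.2849]
orientation: [0.001, 0.993, 0.117, 0.004]
wrist_force: [-0.4, 0.5, 0.1]
grip_width: 0.0565
gripper_force: 0.0
```

```bash
python3 - <<'E'
from h import *
for c in("scene","side"):
    p,W=grab(c); cv2.imwrite(f"pics/{c}2.png",p[:,:,::-1])
    k=(np.abs(W[...,0]-.67)<.09)&(np.abs(W[...,1])<.1)&(W[...,2]>.068)&(W[...,2]<.082)
    q=W[k];A=np.c_[q[:,:2]-[.6725,.003],np.ones(len(q))];print(c,np.linalg.lstsq(A,q[:,2],rcond=None)[0].round(4),cv2.minAreaRect(q[:,:2].astype(np.float32)*1000))
    k=(W[...,0]>.465)&(W[...,0]<.52)&(W[...,1]>-.4)&(W[...,1]<-.26)&(W[...,2]>.178)&(W[...,2]<.19)
    q=W[k];print("tile top",len(q),cv2.minAreaRect(q[:,:2].astype(np.float32)*1000),np.median(q[:,2]))
    k=(W[...,0]>.465)&(W[...,0]<.52)&(W[...,1]>-.4)&(W[...,1]<-.26)&(W[...,2]>.07)&(W[...,2]<.176)
    q=W[k];n=np.array([np.cos(np.radians(-7)),np.sin(np.radians(-7))]);d=q[:,:2]@n
    print("face slope dx/dz",np.polyfit(q[:,2],d,1))
go([.4905,-.3325,.27],down(173)); go([.4905,-.3325,.27],down(-7))
E
```

```text
scene [-0.0017 -0.002   0.0741] ((672.4522705078125, 3.5444183349609375), (104.7637939453125, 156.58053588867188), 13.263469696044922)
tile top 62 ((489.74395751953125, -329.8169250488281), (90.48252868652344, 9.45991039276123), 82.63878631591797) 0.18255483048646892
face slope dx/dz [-0.01492796  0.53184215]
side [0.0041 0.0032 0.0749] ((673.2252197265625, 3.19573974609375), (105.20022583007812, 155.5306396484375), 13.117263793945312)
tile top 334 ((490.8169860839844, -332.35284423828125), (90.8947982788086, 8.480624198913574), 83.36656951904297) 0.1829823106832051
face slope dx/dz [-0.0038527   0.52781216]
t 17.48 pos [0.6722 0.0031 0.2799] yaw_y -76.51 | shift [-2.55   2.84   0.101] turn [1.000e-03 1.000e-03 2.455e+00] | F [ 0.2 -0.1 -0.8] w 0.0565 gf 0.0
t 17.48 pos [0.6722 0.0031 0.2799] yaw_y -76.51 | shift [-2.55   2.84   0.101] turn [-1.000e-03  1.000e-03 -1.545e+00] | F [ 0.2 -0.1 -0.8] w 0.0565 gf 0.0
```

Box lid is seated level too (plate top 74 mm, square within 0.5°). Now to the tile.

>>> send_rows --pt "-0.4 0.45 0 0 0 0 0.6" --pt "-0.85 0.95 0 0 0 0 0.6"

```text
time: 17.73
ee_pos: [0.6128, -0.1052, 0.2774]
orientation: [-0.001, 0.993, 0.119, -0.002]
wrist_force: [0.7, -1.5, 1.2]
grip_width: 0.0562
gripper_force: 0.0
```

>>> send_rows --pt "-0.4 0.45 0 0 0 0 0.6" --pt "-0.85 0.95 0 0 0 0 0.6"

```text
time: 17.98
ee_pos: [0.554, -0.2138, 0.2778]
orientation: [-0.001, 0.993, 0.118, -0.002]
wrist_force: [-0.1, -0.4, 0.1]
grip_width: 0.0564
gripper_force: 0.0
```

>>> send_rows --pt "-0.4 0.45 0 0 0 -0.2 0.6" --pt "-0.85 0.94 0 0 0 -0.4 0.6" --pt "-0.85 0.94 0 0 0 -0.6 0.6" --pt "-0.85 0.94 0 0 0 -0.8 0.6" --pt "-0.85 0.94 0 0 0 -0.9 0.6"

```text
time: 18.6
ee_pos: [0.4941, -0.3238, 0.2777]
orientation: [-0.002, 0.891, 0.455, -0.001]
wrist_force: [0.5, 0.0, -0.4]
grip_width: 0.0564
gripper_force: 0.0
```

>>> send_rows --pt "0 0 0 0 0 -0.2 0.6" --pt "0 0 0 0 0 -0.4 0.6" --pt "0 0 0 0 0 -0.6 0.6" --pt "0 0 0 0 0 -0.64 0.6" --pt "0 0 0 0 0 -0.64 0.6"

```text
time: 19.23
ee_pos: [0.4949, -0.3238, 0.2793]
orientation: [-0.001, 0.751, 0.661, -0.0]
wrist_force: [-0.3, -0.0, -0.3]
grip_width: 0.0564
gripper_force: 0.0
```

```bash
python3 - <<'E'
from h import *
s=read_state()
p,W=grab("wrist")
k=(W[...,0]>.46)&(W[...,0]<.52)&(W[...,1]>-.4)&(W[...,1]<-.26)&(W[...,2]>.176)&(W[...,2]<.19)
q=W[k];print("tile top",len(q),cv2.minAreaRect(q[:,:2].astype(np.float32)*1000),np.median(q[:,2]))
go([.4903,-.3318,.145],down(-7));print(s["joint_positions"])
E
```

```text
tile top 863 ((491.14208984375, -332.97491455078125), (89.77911376953125, 8.880904197692871), 83.16857147216797) 0.1826388227739524
t 19.27 pos [ 0.4951 -0.3239  0.2797] yaw_y -7.31 | shift [-0.085 -0.035  1.347] turn [-0.002 -0.001 -0.007] | F [ 0.7 -0.7 -0.2] w 0.0563 gf 0.0
[-6.96918654e-01  2.72303555e-01  1.33014612e+00 -9.30399700e-05
  1.54162768e+00 -5.69264589e-01]
```

>>> send_rows --pt "-0.05 -0.02 0.2 0 0 -0.008 0.6" --pt "-0.094 -0.028 0.6 0 0 -0.008 0.6" --pt "-0.094 -0.028 0.8 0 0 -0.008 0.6" --pt "-0.094 -0.028 0.8 0 0 -0.008 0.6"

```text
time: 19.77
ee_pos: [0.4904, -0.3323, 0.1988]
orientation: [-0.002, 0.748, 0.663, -0.0]
wrist_force: [-0.1, -0.1, 1.4]
grip_width: 0.0564
gripper_force: 0.0
```

>>> send_rows --pt "0 0 0.3 0 0 0 0.6" --pt "0 0 0.5 0 0 0 0.6" --pt "0 0 0.55 0 0 0 0.6" --pt "0 0 0.55 0 0 0 0.6"

```text
time: 20.27
ee_pos: [0.492, -0.3336, 0.1466]
orientation: [0.001, 0.748, 0.664, 0.0]
wrist_force: [0.3, -0.1, 0.1]
grip_width: 0.0567
gripper_force: 0.0
```

```bash
python3 - <<'E'
from h import *
go([.4909,-.3328,.145],down(-6.9))
E
```

```text
t 20.27 pos [ 0.492  -0.3336  0.1466] yaw_y -6.86 | shift [ 0.006 -0.012  0.016] turn [0.002 0.001 0.001] | F [ 0.3 -0.1  0.1] w 0.0567 gf 0.0
```

Closing on the tile, then lifting slowly out of the slot.

>>> send_rows --pt "0 -0.01 0.015 0 0 0 0.3" --pt "0 -0.01 0.015 0 0 0 0.2" --pt "0 -0.01 0.015 0 0 0 0" --pt "0 -0.01 0.015 0 0 0 0" --pt "0 -0.01 0.015 0 0 0 0" --pt "0 -0.01 0.015 0 0 0 0"

```text
time: 21.02
ee_pos: [0.4904, -0.333, 0.1442]
orientation: [-0.0, 0.748, 0.664, -0.0]
wrist_force: [0.3, -0.1, 0.2]
grip_width: 0.0088
gripper_force: 30.0
```

>>> send_rows --pt "0 0 -0.1 0 0 0 0" --pt "0 0 -0.3 0 0 0 0" --pt "0 0 -0.6 0 0 0 0" --pt "0 0 -0.9 0 0 0 0" --pt "0 0 -1 0 0 0 0" --pt "0 0 -1 0 0 0 0"

```text
time: 21.78
ee_pos: [0.4905, -0.3331, 0.2444]
orientation: [0.0, 0.748, 0.664, 0.0]
wrist_force: [0.4, 0.9, -1.7]
grip_width: 0.0089
gripper_force: 30.0
```

>>> send_rows --pt "0 0 -0.3 0 0 0 0" --pt "0 0 -0.7 0 0 0 0" --pt "0 0 -0.9 0 0 0 0" --pt "0 0 -0.9 0 0 0 0"

```text
time: 22.28
ee_pos: [0.4907, -0.3332, 0.3342]
orientation: [0.0, 0.748, 0.664, 0.0]
wrist_force: [-0.4, -0.2, -3.1]
grip_width: 0.0091
gripper_force: 30.0
```

```bash
python3 - <<'E'
from h import *
s,_=tool();print(s["joint_positions"])
p,W=grab("side");cv2.imwrite("pics/side3.png",p[:,:,::-1])
go([.4909,-.3328,.145],down(-6.9))
q=W[(W[...,0]>.44)&(W[...,0]<.54)&(W[...,1]>-.4)&(W[...,1]<-.26)&(W[...,2]>.17)&(W[...,2]<.32)]
print(len(q),q.min(0),q.max(0))
b=np.radians(-8.3);n=np.array([np.cos(b),np.sin(b)]);t=np.array([-n[1],n[0]]);B=np.array([.4113,.3225])
for e in(-.07,-.05,-.03,0): print(e,B+n*.032+t*e)
for c in("scene","side"):
    W=np.load(f"{c}_W.npy");q=W.reshape(-1,3);d=q[:,:2]-B;u=d@n;v=d@t
    k=(abs(v)<.1)&(u>.02)&(u<.045)&(q[:,2]>.03)&(q[:,2]<.10);print(c,"face u",k.sum(),np.percentile(u[k],[10,50,90]) if k.sum() else '')
    k=(abs(v)<.1)&(abs(u)<.06)&(q[:,2]>.111)&(q[:,2]<.119);print("top u",np.percentile(u[k],[1,50,99]))
    k=(abs(u)<.02)&(abs(v)<.16)&(q[:,2]>.111)&(q[:,2]<.119);print("top v",np.percentile(v[k],[1,50,99]))
    k=(v>-.16)&(v<.06)&(u>.04)&(u<.1)&(q[:,2]>.01)&(q[:,2]<.3);print("obst on +x side",k.sum(),q[k].min(0) if k.sum() else '',q[k].max(0) if k.sum() else '')
E
```

```text
[-7.13828382e-01  2.63066206e-01  1.21297180e+00 -1.27426954e-06
  1.66459942e+00 -5.94247797e-01]
t 22.32 pos [ 0.4902 -0.3328  0.3328] yaw_y -6.85 | shift [-1.000e-03  1.000e-02  1.878e+00] turn [-0.002 -0.001  0.001] | F [-0.5  0.1 -3.6] w 0.0087 gf 30.0
308 [ 0.48138576 -0.37794107  0.20483786] [ 0.49315469 -0.30356214  0.31983935]
-0.07 [0.43285989 0.2486138 ]
-0.05 [0.43574702 0.26840431]
-0.03 [0.43863414 0.28819483]
0 [0.44296483 0.3178806 ]
scene face u 531 [0.03067117 0.0316518  0.03266294]
top u [-0.03097045  0.00162642  0.03174958]
top v [-0.1114329   0.00645126  0.11348679]
obst on +x side 0  
side face u 186 [0.03292324 0.03323655 0.0336748 ]
top u [-0.02977324  0.00180426  0.03313134]
top v [-0.11417046 -0.01582387  0.11130723]
obst on +x side 0
```

```bash
cat >> h.py <<'E'
b_=np.radians(-8.3);n_=np.array([np.cos(b_),np.sin(b_)]);t_=np.array([-n_[1],n_[0]]);B_=np.array([.4113,.3225])
def lean(du=0,dz=0,th=9,v=-.03,L=.132,u0=.0322):
    r=np.radians(th);ub=u0+.114*np.tan(r)
    u=ub-L*np.sin(r)+.0045*np.cos(r)+du; z=L*np.cos(r)+.0045*np.sin(r)+dz
    return [*(B_+n_*u+t_*v),z],down(-8.3,th,[*(-t_),0])
E
python3 - <<'E'
from h import *
go(*lean(.02,.2)); print(lean(.02,.2)[0])
E
```

```text
t 22.32 pos [ 0.4902 -0.3328  0.3328] yaw_y -6.85 | shift [ 6.098 -1.032  0.025] turn [-0.202 -0.004  0.032] | F [-0.5  0.1 -3.6] w 0.0087 gf 30.0
[np.float64(0.4604542459606039), np.float64(0.28501161857555724), np.float64(0.33107881605123923)]
```

View pics/side3.png

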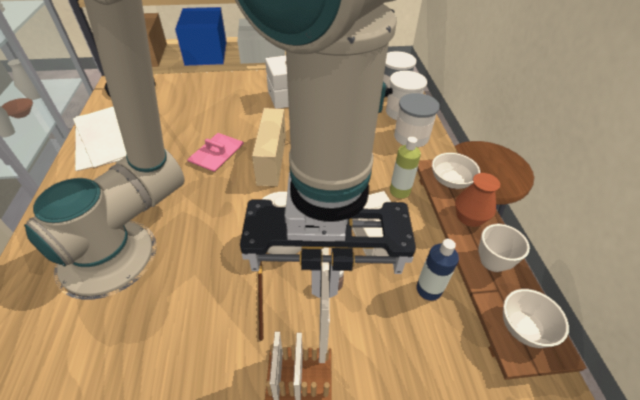

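The tile is held upright at (323,300) and clear of the rack, with both plain tiles still in their slots. I'm carrying it to the brick's +x side.

>>> send_rows --pt "0.3 -0.05 0 0 0 0 0" --pt "0.7 -0.12 0 0 0 0 0" --pt "1 -0.17 0 0 0 0 0"

```text
time: 22.7
ee_pos: [0.4843, -0.2297, 0.3316]
orientation: [-0.002, 0.748, 0.664, -0.0]
wrist_force: [0.2, -1.3, -2.3]
grip_width: 0.0089
gripper_force: 30.0
```

>>> send_rows --pt "0.5 -0.08 0 0 0 0 0" --pt "1 -0.17 0 0 0 0 0"

```text
time: 22.95
ee_pos: [0.4794, -0.1287, 0.3315]
orientation: [-0.002, 0.748, 0.663, -0.001]
wrist_force: [0.9, 0.2, -2.7]
grip_width: 0.0088
gripper_force: 30.0
```

>>> send_rows --pt "0.5 -0.08 0 0 0 0 0" --pt "1 -0.17 0 0 0 0 0"

```text
time: 23.2
ee_pos: [0.4743, -0.0273, 0.3317]
orientation: [-0.002, 0.748, 0.663, -0.001]
wrist_force: [0.9, 0.2, -2.9]
grip_width: 0.0087
gripper_force: 30.0
```

>>> send_rows --pt "0.5 -0.08 0 0 0 0 0" --pt "1 -0.17 0 0 0 0 0"

```text
time: 23.45
ee_pos: [0.4693, 0.0738, 0.3318]
orientation: [-0.001, 0.748, 0.664, -0.001]
wrist_force: [0.6, -0.2, -2.7]
grip_width: 0.0088
gripper_force: 30.0
```

>>> send_rows --pt "0.5 -0.08 0 0 0 0 0" --pt "1 -0.17 0 0 0 0 0"

```text
time: 23.7
ee_pos: [0.4644, 0.1749, 0.3317]
orientation: [-0.001, 0.748, 0.664, -0.002]
wrist_force: [-0.1, -0.4, -2.9]
grip_width: 0.0092
gripper_force: 30.0
```

>>> send_rows --pt "0.4 -0.05 0 0 0 0 0" --pt "0.7 -0.1 0 -0.1 0 0.01 0" --pt "1 -0.15 0 -0.2 0 0.03 0" --pt "1 -0.15 0 -0.2 0 0.03 0" --pt "1 -0.15 0 -0.2 0 0.03 0"

```text
time: 24.32
ee_pos: [0.462, 0.2739, 0.3324]
orientation: [0.058, 0.753, 0.653, 0.05]
wrist_force: [1.3, -1.2, -2.9]
grip_width: 0.0087
gripper_force: 30.0
```

```bash
python3 - <<'E'
from h import *
go(*lean(.02,.2)); go(*lean(.012,.03)); print(read_state()["joint_positions"])
E
```

```text
t 24.32 pos [0.462  0.2739 0.3324] yaw_y -8.16 | shift [ 0.107 -0.033  0.009] turn [-0.004  0.001  0.003] | F [ 1.3 -1.2 -2.9] w 0.0087 gf 30.0
t 24.32 pos [0.462  0.2739 0.3324] yaw_y -8.16 | shift [ 0.109 -0.373  1.676] turn [-0.004  0.001  0.003] | F [ 1.3 -1.2 -2.9] w 0.0087 gf 30.0
[ 0.47073256  0.10193551  1.43257563 -0.08956446  1.48136908  0.61565277]
```

>>> send_rows --pt "0.05 -0.1 0.3 0 0 0 0" --pt "0.1 -0.19 0.7 0 0 0 0" --pt "0.1 -0.19 0.85 0 0 0 0"

```text
time: 24.7
ee_pos: [0.4575, 0.2836, 0.244]
orientation: [0.058, 0.754, 0.652, 0.049]
wrist_force: [-0.0, 0.2, -2.4]
grip_width: 0.009
gripper_force: 30.0
```

>>> send_rows --pt "0 -0.08 0.4 0 0 0 0" --pt "0 -0.16 0.7 0 0 0 0" --pt "0 -0.18 0.8 0 0 0 0" --pt "0 -0.18 0.8 0 0 0 0"

```text
time: 25.2
ee_pos: [0.4545, 0.286, 0.1657]
orientation: [0.059, 0.754, 0.652, 0.052]
wrist_force: [-0.0, 0.0, -1.6]
grip_width: 0.0087
gripper_force: 30.0
```

```bash
python3 - <<'E'
from h import *
go(*lean(.012,.03))
p,W=grab("scene");cv2.imwrite("pics/scene4.png",cv2.resize(p[180:310,330:460],None,fx=4,fy=4)[:,:,::-1])
d=W[...,:2]-B_;u=d@n_;v=d@t_;z=W[...,2]
k=(v>-.07)&(v<.01)&(u>.025)&(u<.08)&(z>.05)&(z<.165);print("front face",k.sum(),np.polyfit(z[k],u[k],1),z[k].min())
# expected front face line
k=(z>.02)&(z<.15)&(u>.04)&(u<.08)&(abs(v+.03)<.07);print("v ext",np.percentile(v[k],[1,99]),"zmin",z[k].min())
go(*lean(.006,.004)); go(*lean(0,.001)); print(lean(.012,.03)[0])
E
```

```text
t 25.2 pos [0.4545 0.286  0.1657] yaw_y -8.26 | shift [-0.001 -0.026  0.043] turn [ 0.001 -0.002  0.001] | F [-0.   0.  -1.6] w 0.0087 gf 30.0
front face 489 [-0.10044016  0.07073917] 0.05005337184753585
v ext [-0.07384521  0.01555948] zmin 0.032297900055099346
t 25.25 pos [0.455  0.2864 0.1666] yaw_y -8.26 | shift [-0.007 -0.133  0.298] turn [ 0.003 -0.004  0.001] | F [-0.   0.5 -1.8] w 0.0089 gf 30.0
t 25.25 pos [0.455  0.2864 0.1666] yaw_y -8.26 | shift [-0.007 -0.197  0.318] turn [ 0.003 -0.004  0.001] | F [-0.   0.5 -1.8] w 0.0089 gf 30.0
[np.float64(0.45253803964805217), np.float64(0.28616646818356506), np.float64(0.16107881605123922)]
```

View pics/scene4.png

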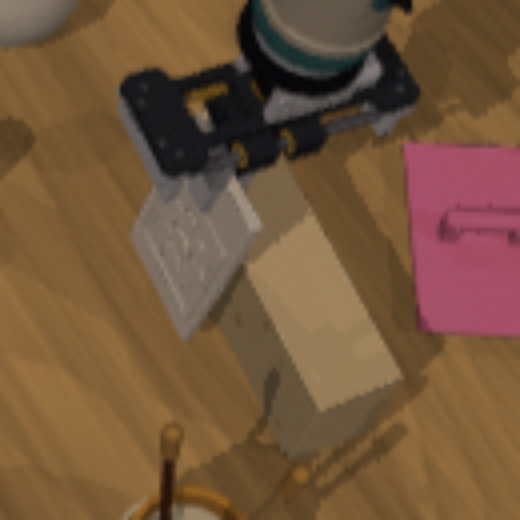

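The scene crop shows the relief facing outward at (185,240), with the tile beside the brick's left face. Lowering to 4 mm above the bench and checking the tilt.

>>> send_rows --pt "0 -0.05 0.12 0 0 0 0" --pt "0 -0.1 0.22 0 0 0 0" --pt "0 -0.13 0.28 0 0 0 0" --pt "0 -0.13 0.28 0 0 0 0"

```text
time: 25.75
ee_pos: [0.4444, 0.2874, 0.135]
orientation: [0.059, 0.753, 0.653, 0.051]
wrist_force: [0.0, 0.4, -1.6]
grip_width: 0.0087
gripper_force: 30.0
```

```bash
python3 - <<'E'
from h import *
p,W=grab("scene")
d=W[...,:2]-B_;u=d@n_;v=d@t_;z=W[...,2]
for a,b in((-.07,-.06),(-.06,-.0),(0,.012)):
    k=(v>a)&(v<b)&(u>.035)&(u<.085)&(z>.015)&(z<.125);f=np.polyfit(z[k],u[k],1)
    r=abs(u[k]-np.polyval(f,z[k]))<.004;f=np.polyfit(z[k][r],u[k][r],1);print(k.sum(),f,"deg",np.degrees(np.arctan(f[0])))
r=np.radians(9);P,_=lean(.006,.004); print("expected front u at z=0:",.0322+.114*np.tan(r)+.006+.009/np.cos(r)+.004*np.tan(r))
k=(abs(v+.03)<.05)&(u>.04)&(u<.09)&(z>.002)&(z<.02);print("low",np.percentile(z[k],[0,5,50]))
go(*lean(0.,.001))
E
```

```text
32 [-0.12723158  0.06297288] deg -7.25087447338433
319 [-0.14928483  0.06364833] deg -8.490687118291886
69 [-0.14544067  0.06323652] deg -8.27511422519651
expected front u at z=0: 0.06600155009038729
low [0.00205113 0.00226865 0.00464405]
t 25.8 pos [0.445  0.2876 0.1355] yaw_y -8.19 | shift [-0.004 -0.048  0.027] turn [-0.    -0.002  0.002] | F [ 0.3  0.5 -1.8] w 0.009 gf 30.0
```

>>> send_rows --pt "0 -0.015 0.01 0 0 0 0" --pt "0 -0.03 0.018 0 0 0 0" --pt "0 -0.038 0.022 0 0 0 0" --pt "0 -0.043 0.022 0 0 0 0" --pt "0 -0.043 0.022 0 0 0 0"

```text
time: 26.42
ee_pos: [0.4413, 0.2882, 0.1329]
orientation: [0.059, 0.753, 0.653, 0.052]
wrist_force: [-0.8, -0.2, -2.6]
grip_width: 0.0089
gripper_force: 30.0
```

```bash
python3 - <<'E'
from h import *
go(*lean(0.,.0))
E
```

```text
t 26.43 pos [0.4413 0.2882 0.1329] yaw_y -8.2 | shift [-0.004 -0.009  0.017] turn [ 0.    -0.003  0.002] | F [-0.8 -0.2 -2.6] w 0.0089 gf 30.0
```

>>> send_rows --pt "0 -0.002 0.005 0 0 0 0" --pt "0 -0.004 0.01 0 0 0 0" --pt "0 -0.005 0.015 0 0 0 0" --pt "0 -0.005 0.015 0 0 0 0"

```text
time: 26.92
ee_pos: [0.4411, 0.2882, 0.1313]
orientation: [0.059, 0.754, 0.653, 0.052]
wrist_force: [-0.3, -0.2, -2.3]
grip_width: 0.0087
gripper_force: 30.0
```

```bash
python3 - <<'E'
from h import *
go(*lean(0.,.0))
E
```

```text
t 26.93 pos [0.4411 0.2882 0.1313] yaw_y -8.21 | shift [-0.004 -0.004  0.002] turn [ 0.    -0.003  0.002] | F [-0.3 -0.2 -2.3] w 0.0087 gf 30.0
```

>>> send_rows --pt "0 -0.002 0.004 0 0 0 0" --pt "0 -0.003 0.008 0 0 0 0" --pt "0 -0.003 0.008 0 0 0 0"

```text
time: 27.3
ee_pos: [0.4411, 0.2884, 0.1312]
orientation: [0.059, 0.754, 0.653, 0.052]
wrist_force: [-1.3, -0.8, 4.9]
grip_width: 0.0089
gripper_force: 30.0
```

```bash
python3 - <<'E'
from h import *
go(*lean(0.,.0))
E
```

```text
t 27.3 pos [0.4411 0.2884 0.1312] yaw_y -8.21 | shift [-0.005 -0.004  0.   ] turn [ 0.001 -0.003  0.002] | F [-1.3 -0.8  4.9] w 0.0089 gf 30.0
```

>>> send_rows --pt "0 -0.005 -0.002 -0.005 0 0 0" --pt "0 -0.01 -0.002 -0.01 0 0 0" --pt "0 -0.01 -0.002 -0.01 0 0 0"

```text
time: 27.68
ee_pos: [0.4405, 0.2885, 0.131]
orientation: [0.062, 0.753, 0.653, 0.055]
wrist_force: [-0.6, -0.8, 5.1]
grip_width: 0.0087
gripper_force: 30.0
```

```bash
python3 - <<'E'
from h import *
go(*lean(0.,.0))
p,W=grab("scene")
d=W[...,:2]-B_;u=d@n_;v=d@t_;z=W[...,2]
k=(v>-.07)&(v<.012)&(u>.035)&(u<.085)&(z>.015)&(z<.125);f=np.polyfit(z[k],u[k],1)
r=abs(u[k]-np.polyval(f,z[k]))<.004;f=np.polyfit(z[k][r],u[k][r],1);print(f,"front u at .114",np.polyval(f,.1154),"touch ~",.0322+.0095)
E
```

```text
t 27.68 pos [0.4405 0.2885 0.131 ] yaw_y -8.2 | shift [-0.005  0.002 -0.   ] turn [ 0.012 -0.003  0.002] | F [-0.6 -0.8  5.1] w 0.0087 gf 30.0
[-0.16292656  0.06080588] front u at .114 0.042004156441389065 touch ~ 0.0417
```

>>> send_rows --pt "0 -0.005 -0.002 -0.005 0 0 0" --pt "0 -0.01 -0.003 -0.01 0 0 0" --pt "0 -0.01 -0.003 -0.01 0 0 0"

```text
time: 28.1
ee_pos: [0.4403, 0.2885, 0.131]
orientation: [0.066, 0.753, 0.652, 0.058]
wrist_force: [4.6, -1.9, 2.2]
grip_width: 0.0087
gripper_force: 30.0
```

The tile now touches both the bench and the brick edge (about 5 N), so I'm opening narrowly and backing out along the fingers.

>>> send_rows --pt "0 0 0 0 0 0 0.12" --pt "0 0 0 0 0 0 0.2" --pt "0 0 0 0 0 0 0.25" --pt "0 0 0 0 0 0 0.25" --pt "0 0 -0.15 0 0 0 0.25" --pt "0 0 -0.4 0 0 0 0.25" --pt "0 0 -0.7 0 0 0 0.25" --pt "0 0 -1 0 0 0 0.25"

```text
time: 29.1
ee_pos: [0.4215, 0.291, 0.2311]
orientation: [0.065, 0.753, 0.652, 0.058]
wrist_force: [-0.5, 0.1, -0.4]
grip_width: 0.0233
gripper_force: 0.0
```

>>> send_rows --pt "0 0 -0.5 0 0 0 0.25" --pt "0 0 -1 0 0 0 0.25" --pt "0 0 -1 0 0 0 0.25"

```text
time: 29.48
ee_pos: [0.4059, 0.2945, 0.3334]
orientation: [0.065, 0.753, 0.652, 0.062]
wrist_force: [1.1, 0.0, -0.4]
grip_width: 0.0233
gripper_force: 0.0
```

```bash
python3 - <<'E'
from h import *
for c in("scene","side"):
    p,W=grab(c);cv2.imwrite(f"pics/{c}5.png",p[:,:,::-1])
    W0=np.load(f"{c}_W.npy")
    d=W[...,:2]-B_;u=d@n_;v=d@t_;z=W[...,2]
    k=(v>-.09)&(v<.03)&(u>.0)&(u<.09)&(z>.125)&(z<.18);print(c,"tile top part",k.sum(),z[k].max(),np.percentile(u[k],[2,98]),np.percentile(v[k],[1,99]))
    k=(v>-.07)&(v<.012)&(u>.036)&(u<.085)&(z>.015)&(z<.16)
    if k.sum()>50: print("slope",np.polyfit(z[k],u[k],1))
go([.44,.288,.3])
E
```

```text
scene tile top part 370 0.17328392193023093 [0.02320866 0.0398655 ] [-0.07251457  0.01615413]
slope [-0.17875171  0.06211704]
side tile top part 233 0.17195741112598176 [0.02462337 0.04260413] [-0.07461811  0.01512975]
slope [-0.18507984  0.06459791]
t 29.57 pos [0.4044 0.2931 0.3285] yaw_y -8.2 | shift [-0.001  0.305  0.343] turn [0. 0. 0.] | F [-0.2 -0.6 -0.3] w 0.0234 gf 0.0
```

View pics/scene5.png

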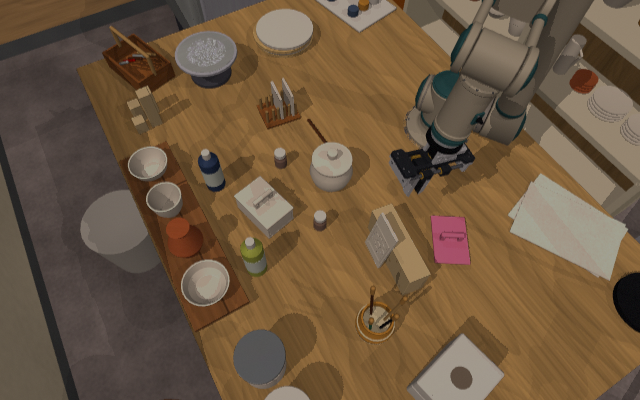

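View pics/side5.png

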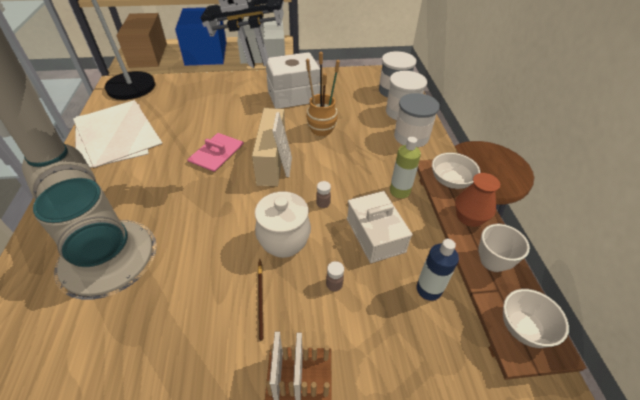

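Both pictures show the job done. The jar lid at (331,153) and box lid at (264,195) are seated, the tile leans on the brick's +x side with its relief outward at about 10°, and everything else stands where it was. Handing in.

```bash
python3 -c "
from cell import *
print(finish_job())"
```

```text
the job is handed in; nothing more can be done
None
```

Job handed in at about 29.6 s: both lids sit seated and level on their pots, the relief tile leans at about 10° on the brick's +x long side with its relief out, and nothing else looks moved in the final pictures.

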